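Put the polishing tools back in their shadow trays

ROBOT

A 6-joint arm with a two-finger parallel gripper is mounted at the origin on the work surface. World frame = base frame: x ahead of the robot, y to its left, z up, the work surface at z = 0. Lengths are in m, angles in rad, forces in N, time in s.
With the tool pointing down it reaches from about 0.3 to 0.85 m from the base axis. Payload 4.2 kg.
Tool frame: the origin (TCP) lies on the centre line of the jaws, within the pads' length; the fingertips stand r.tcp_to_tips ahead of it and the grasp point (between the pads) lies 6 mm ahead of it (r.tcp_to_tips is the distance from the TCP to the fingertips, in m); z points along the fingers, y is the line along which they close (so a half turn about z gives the same grasp; the last joint's range is limited). The gripper opens to 91 mm and grips with 3 to 60 N. Pads are 32 mm wide; open, the fingers measure 118 mm over their backs; the gripper's body (76 mm by 178 mm) begins 60 mm behind the grasp point.
Start: joints at [-1.237, 0.32, 1.565, -0, 1.257, -0.02], TCP at [0.199, -0.539, 0.214] pointing down, gripper open.
Joint ranges: [-3.11, 3.11], [-0.84, 2.01], [0.21, 2.61], [-1.34, 4.49], [0.05, 2.63], [-2.56, 2.56]. Speed limits (rad/s): [2.57, 2.57, 3.14, 3.14, 3.14, 3.14].

INTERFACE

Orientations are given as [roll, pitch, yaw] about the fixed x, y, z axes, in that order (R = Rz(yaw) Ry(pitch) Rx(roll)).
In Python, from station import r, read_camera, camera_model gives the robot as it stands.
- The arm moves only by the shell command python3 -m handwheel 'ROWS' [FORCE]. ROWS is JSON, a list of rows, each a list of 7 numbers: the shift along the tool's x, y, z in m, then the turn, a rotation vector about the tool's x, y, z in rad, then the closure, from -1 (fully open) to 1 (shut), so that 0 is half open. A call has 1 to 8 rows; each row shifts and turns the commanded pose from where the row before left it, along the tool's axes as they then stand; what a row does not reach is not made up. A row lasts 1/8 s, in which the tool goes at most 62.5 mm and 10.7 degrees, less where a joint would pass 70% of its speed; a pose out of reach is approached as far as the arm can. A call is refused whole if a number of a shift passes 0.0625 or a number of a turn 0.188, either way. A call with a gripper value outside its range is refused whole. The fingers move at their own pace and stop on an object; FORCE is the grip in N (left out, the last holds). Time passes only in rows, so rows that do not move let the fingers close. It gives the time, the measured TCP pose, the force, the opening and the grip force at its end, in the units of the state.
- r.state(): the state, without advancing time (a new reading comes with each control period).
- read_camera(name): name is "side" or "top" or "wrist"; returns the picture (480x640x3 uint8, red, green, blue); there is no depth.
- camera_model(name): a dict with "vfov" (degrees; the focal length in pixels is half the picture's height over the tangent of half this angle, whatever the lens; pixels are square), "cx", "cy" (the principal point, pixels), "dist" ([k1, k2, p1, p2, k3] as OpenCV has them; the pictures are not rectified), "R" (3x3) and "t" (3): a world point X has camera coordinates R X + t; the wrist camera has in their place "T_tool_cam" (4x4, takes a point from camera to tool coordinates, whose origin is the TCP and whose axes are the flange's). Camera axes: x right, y down, z forward; pixel columns grow to the right and rows downward; lengths in m; the calibration is good to about 2 mm. A picture is of the moment at which its call begins: read the wrist's pose just before it. camera_model takes no time and is no camera call.
- r.job_done(): hands the job in; it is judged then, once.
The state is a dict: "time": time; "joint_positions": joint angles; "dq": joint speeds; "effort": joint torques, N m; "position": TCP position; "orientation": TCP orientation; "force": force on the tool from outside, world axes, zero at the start; "torque": the same for the moment, N m; "grip_width": finger opening in m; "grasp_force": force on a finger pad.
Only numpy, scipy, OpenCV 4.12 (cv2) and the standard library are available. Lean on these libraries where they do the work, as an engineer would, in place of code of your own. Each camera call takes 0.05 s, during which the arm holds its last target. There are 200 camera calls.

TASK

Tidy up after polishing: put the large rubber wheel, the small felt wheel, the compound bar and the wheel rake each back into the foam tray whose recess is cut to its outline, lying flat on the recess floor. Leave the glass jar and the steel bench block where they are.

Things in the scene. Friction and masses are not known exactly. Their poses are not given: they have to be found in the camera images.
- wheel: The large polishing wheel: black rubber disc with a round bright metal hub, 60 mm diameter, 26 mm thick, lying flat, about 110 g. Origin: centre of the underside, z up. Gripped 10 mm or more above its underside, the fingers stay clear of the tray. Belongs in tray_wheel.
- felt: The small polishing wheel: off-white hard felt disc with a small brass bush, 38 mm diameter, 26 mm thick, lying flat, about 40 g. Origin: centre of the underside, z up. Gripped 10 mm or more above its underside, the fingers stay clear of the tray. Belongs in tray_felt.
- bar: Bar of solid polishing compound, reddish brown, half in a paper sleeve: 80 mm (along its x) by 34 mm (y) by 28 mm high, about 160 g. Origin: centre of the underside, z up. Gripped 10 mm or more above its underside, the fingers stay clear of the tray. Belongs in tray_bar, either way round.
- rake: Wheel rake, T-shaped, 24 mm high, about 100 g: wooden handle 22 mm wide along its x, from x = -50 to +30 mm, then a steel crosshead to x = +44, 52 mm wide along y, with short teeth out to x = +50. Balances at x = +10: grip the handle there. Origin: middle of its length, underside, z up. Gripped 10 mm or more above its underside, the fingers stay clear of the tray. Belongs in tray_rake, head in the wide end.
- tray_wheel: Fixed flat block of dark hard foam with a blue backing, 11 mm thick; recess 8 mm deep, its blue floor 3 mm above the bench. Origin: centre of the underside, z up. 96 by 96 mm, with the large round recess, 76 mm diameter, at its centre. For the 60 mm wheel.
- tray_felt: Fixed flat block of dark hard foam with a blue backing, 11 mm thick; recess 8 mm deep, its blue floor 3 mm above the bench. Origin: centre of the underside, z up. 76 by 76 mm, with the small round recess, 54 mm diameter, at its centre. For the 38 mm wheel.
- tray_bar: Fixed flat block of dark hard foam with a blue backing, 11 mm thick; recess 8 mm deep, its blue floor 3 mm above the bench. Origin: centre of the underside, z up. 116 mm (x) by 70 mm (y), with a rectangular recess 96 mm (x) by 50 mm (y) at its centre. For the compound bar.
- tray_rake: Fixed flat block of dark hard foam with a blue backing, 11 mm thick; recess 8 mm deep, its blue floor 3 mm above the bench. Origin: centre of the underside, z up. 136 mm (x) by 88 mm (y), with a T-shaped recess: a slot 38 mm wide from x = -58 to +22 mm and a head pocket 68 mm wide from x = +22 to +58 mm. Rake and tray match when their origins and axes agree, with 8 mm of play.
- jar: Bystander: small closed glass jar with a brass lid, 50 mm diameter, 48 mm high, stands loose. Origin: centre of the underside. To be left where it stands.
- bench_block: Bystander: square steel bench block, 50 by 50 by 18 mm, lies loose. Origin: centre of the underside. To be left where it lies. (Other loose bystanders, none over 50 mm high: a metal dish of rings, a caliper, a brush and a wrench.)

How it is judged:
At the end, for the whole second after the job is handed in: Each of the four tools lies flat in its own tray's recess: its origin within 14 mm of the tray's origin horizontally, its underside on the recess floor (less than 5.5 mm above the tray's underside; the floor is at 3 mm, the rim at 11 mm), tilted less than 0.1 rad, released and at rest (horizontal distance between wheel and tray_wheel below 0.014 m and z of wheel in the frame of tray_wheel between 0 and 0.0055 m and angle between each of wheel, felt, bar, rake's own z axis and vertical below 0.1 rad and linear speed of each of wheel, felt, bar, rake below 0.01 m/s and angular speed of each of wheel, felt, bar, rake below 0.1 rad/s and horizontal distance between felt and tray_felt below 0.014 m and z of felt in the frame of tray_felt between 0 and 0.0055 m and horizontal distance between bar and tray_bar below 0.014 m and z of bar in the frame of tray_bar between 0 and 0.0055 m and horizontal distance between rake and tray_rake below 0.014 m and z of rake in the frame of tray_rake between 0 and 0.0055 m); the robot touches nothing.
It fails at once if the glass jar is pushed more than 30 mm from its place or knocked over (distance of jar from where it was at the start of the episode above 0.03 m or angle between jar's own z axis and vertical above 0.5 rad).
It fails at once if the steel bench block is pushed more than 30 mm from its place or knocked over (distance of bench_block from where it was at the start of the episode above 0.03 m or angle between bench_block's own z axis and vertical above 0.5 rad).
It also fails if it takes over 112 s, if anything falls off the work surface, if the arm or the gripper's body presses on something with over 40 N, if the wrist force passes 120 N, or if a joint passes its speed limit or range.

## Working session

There is one attempt and no reset: what is moved stays moved. The work goes in short steps, Python scripts to look and compute and a shell command to move; the robot and the scene stay as the last step left them, time stands still between calls to the robot, and variables do not carry over. Pictures are saved under pics/ and viewed, at most 14 in all, crops included, and the job is handed in when it is done.

```bash
ls; mkdir -p pics
python3 - <<'E'
from station import r, read_camera, camera_model
import cv2
s=r.state();print({k:s[k] for k in('time','position','orientation','grip_width')},r.tcp_to_tips)
for n in('top','side','wrist'):
    cv2.imwrite(f'pics/{n}0.png',read_camera(n)[:,:,::-1]);print(n,camera_model(n))
E
```

```text
pics
{'time': 0.0, 'position': array([ 0.19905134, -0.53892419,  0.21303246]), 'orientation': array([-3.13985431e+00,  1.73099648e-05,  3.53842554e-01]), 'grip_width': 0.091207347167526} 0.025
top {'vfov': 45.37372112861991, 'cx': 316.03882089085033, 'cy': 235.67973322148413, 'dist': array([-0.14482823,  0.        ,  0.        ,  0.        ,  0.        ]), 'R': array([[-0.01219414, -0.99989562,  0.00774965],
       [-0.98261164,  0.01054663, -0.18537294],
       [ 0.18527186, -0.00987536, -0.98263768]]), 't': array([-0.00950705,  0.52136603,  1.31352674])}
side {'vfov': 49.26131103910581, 'cx': 320.68172020149314, 'cy': 240.8760390683002, 'dist': array([-0.01016399,  0.        ,  0.        ,  0.        ,  0.        ]), 'R': array([[ 0.99787765, -0.06200151, -0.01990007],
       [-0.05311301, -0.59818285, -0.79959757],
       [ 0.03767238,  0.7989575 , -0.60020639]]), 't': array([-0.54292299,  0.07964798,  1.11471653])}
wrist {'vfov': 67.41151650609619, 'cx': 312.9031833421305, 'cy': 241.45417773233942, 'dist': array([0.00977387, 0.        , 0.        , 0.        , 0.        ]), 'T_tool_cam': array([[-1.07429681e-03, -9.60678902e-01, -2.77659672e-01,
         7.93251179e-02],
       [ 9.99999093e-01, -1.25748045e-03,  4.81665579e-04,
         9.39245805e-04],
       [-8.11877570e-04, -2.77658903e-01,  9.60679382e-01,
        -1.70816353e-01],
       [ 0.00000000e+00,  0.00000000e+00,  0.00000000e+00,
         1.00000000e+00]])}
```

View pics/top0.png

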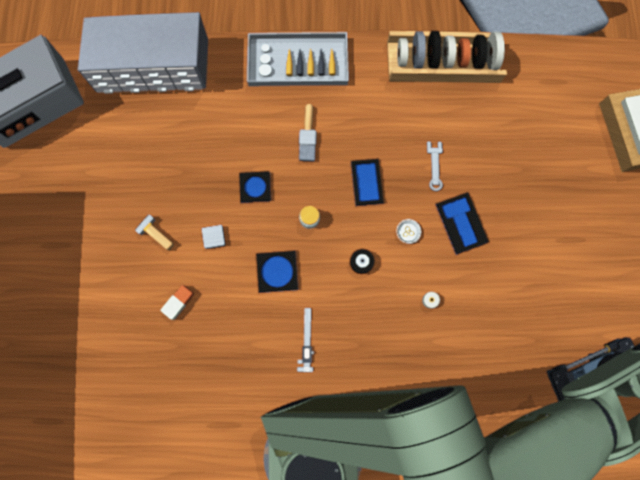

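View pics/side0.png

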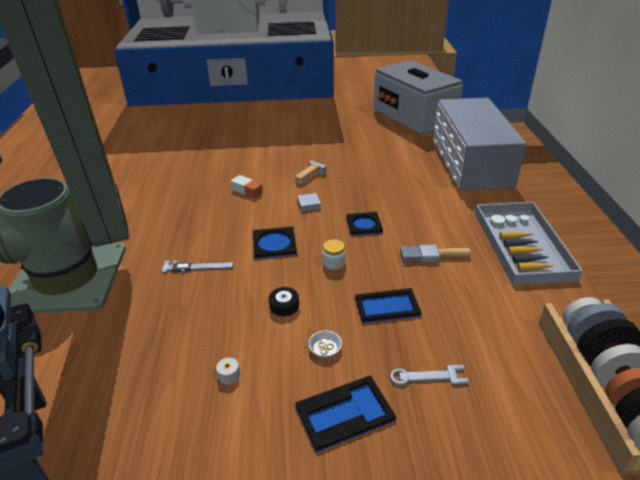

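The top view shows all four tools: felt (431,300), wheel (362,261), bar (176,302) and rake (154,232) with its head upper-left. The trays are wheel (277,271), felt (256,187), bar (367,182) and rake (462,223). The jar is at (309,216) and the block at (213,237).

```bash
cat > h.py <<'E'
from station import r, read_camera, camera_model
import cv2, numpy as np
from scipy.spatial.transform import Rotation as Ro
def ray(name,uv,z):
    m=camera_model(name); f=240/np.tan(np.radians(m['vfov'])/2)
    K=np.array([[f,0,m['cx']],[0,f,m['cy']],[0,0,1]])
    s=r.state()
    if name=='wrist':
        T=np.eye(4);T[:3,:3]=Ro.from_euler('xyz',s['orientation']).as_matrix();T[:3,3]=s['position']
        W=T@m['T_tool_cam'];A,c=W[:3,:3],W[:3,3]
    else: A=m['R'].T;c=-A@m['t']
    p=cv2.undistortPoints(np.array(uv,float).reshape(-1,1,2),K,m['dist'])[:,0]
    d=np.c_[p,np.ones(len(p))]@A.T
    return (c+d*((z-c[2])/d[:,2])[:,None])[:,:2]
def go(x,y,z,yaw=None):
    "shift in tool axes (m) and turn about tool z to reach a target, tool down; yaw mod pi"
    s=r.state();R=Ro.from_euler('xyz',s['orientation']).as_matrix()
    d=R.T@(np.array([x,y,z])-s['position']);yw=np.arctan2(R[1,0],R[0,0])
    t=0 if yaw is None else -((yaw-yw+np.pi/2)%np.pi-np.pi/2)
    print('shift now',d.round(4),'turn z',round(t,3),'q6',s['joint_positions'][5].round(2),'t',s['time'])
    if yaw is not None:
        R2=Ro.from_euler('xyz',[np.pi,0,yw-t]).as_matrix();print('  shift after the turn',(R2.T@(np.array([x,y,z])-s['position'])).round(4))
def blobs(name,mask,z,amin=60):
    cs,_=cv2.findContours(mask.astype('uint8'),cv2.RETR_EXTERNAL,cv2.CHAIN_APPROX_NONE)
    out=[]
    for c in cs:
        if cv2.contourArea(c)<amin: continue
        w=ray(name,c[:,0],z);(cx,cy),(a,b),an=cv2.minAreaRect((w*1000).astype('float32'))
        if a<b: a,b,an=b,a,an+90
        M=cv2.moments(c);u=[M['m10']/M['m00'],M['m01']/M['m00']]
        out.append((np.round(u),np.round([cx,cy]),np.round([a,b]),round((an+90)%180-90,1),ray(name,[u],z)[0].round(3)))
    return out
E
python3 - <<'E'
from h import *
im=cv2.imread('pics/top0.png');h=cv2.cvtColor(im,cv2.COLOR_BGR2HSV)
m=cv2.inRange(h,(105,150,90),(125,255,255));m[:110]=0
for b in blobs('top',m,.003):print('tray',*b)
print('felt,wheel top',ray('top',[(431,299),(362,261)],.026))
print('bar corners',ray('top',[(181,286),(192,292),(173,320),(161,311)],.028))
print('rake head ends, handle end',ray('top',[(138,228),(151,217),(170,246)],.024))
print('jar,block,dish',ray('top',[(309,214),(213,237),(408,231)],.03))
E
```

```text
tray [277. 271.] [444.  80.] [73. 73.] -0.6 [0.443 0.08 ]
tray [461. 220.] [ 559. -380.] [117.  67.] 19.8 [ 0.567 -0.378]
tray [255. 186.] [657. 135.] [50. 49.] 89.3 [0.657 0.135]
tray [367. 182.] [ 666. -145.] [96. 50.] 4.4 [ 0.666 -0.145]
felt,wheel top [[ 0.368854   -0.28810438]
 [ 0.46255707 -0.1251637 ]]
bar corners [[0.40632504 0.30826605]
 [0.39183661 0.28134398]
 [0.32552448 0.32561796]
 [0.34686095 0.35515871]]
rake head ends, handle end [[0.54974506 0.42061714]
 [0.5769478  0.3891672 ]
 [0.50421208 0.33900975]]
jar,block,dish [[ 0.57841761  0.00073289]
 [ 0.52419109  0.23300235]
 [ 0.53390746 -0.23854815]]
```

Run:
```python
import cv2
a=cv2.imread('pics/top0.png')[190:340,120:320]
cv2.imwrite('pics/crop.png',cv2.resize(a,None,fx=4,fy=4))
```

```text
(no output)
```

View pics/crop.png

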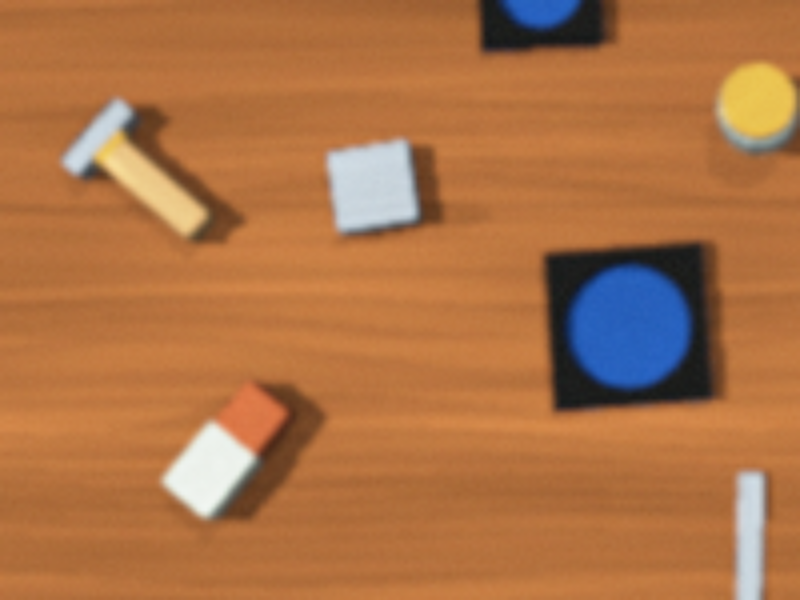

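Everything matches expectations. Next I compute the targets and the first move to the felt wheel.

Run:
```python
from h import *
c=np.array([(253,383),(290,410),(208,518),(162,480)])/4+[120,190]
w=ray('top',c,.028);print('bar',w.mean(0),np.degrees(np.arctan2(*(w[0]+w[1]-w[2]-w[3])[::-1])))
k=ray('top',np.array([(98,137),(197,225)])/4+[120,190],.024);d=k[0]-k[1];print('rake',k,np.linalg.norm(d),np.arctan2(d[1],d[0]),'grip',k[1]+d/np.linalg.norm(d)*.06)
go(.369,-.288,.15)
```

```text
bar [0.36836919 0.316859  ] -39.86790040348319
rake [[0.55894148 0.40469105]
 [0.50361397 0.3408412 ]] 0.08448631146610902 0.8567863661364324 grip [0.54290614 0.38618572]
shift now [ 0.2463 -0.1766  0.0635] turn z 0 q6 -0.02 t 0.15
```

```bash
python3 -m handwheel '[[0.041,-0.0295,0.01,0,0,0,-1],[0.041,-0.0295,0.01,0,0,0,-1],[0.041,-0.0295,0.01,0,0,0,-1],[0.041,-0.0295,0.01,0,0,0,-1],[0.041,-0.0295,0.01,0,0,0,-1],[0.041,-0.0295,0.01,0,0,0,-1],[0,0,0,0,0,0,-1]]' 25
python3 - <<'E'
from h import *
cv2.imwrite('pics/w1.png',read_camera('wrist')[:,:,::-1]);s=r.state();print(s['position'],s['orientation'])
go(.369,-.288,.036)
E
```

```text
time: 1.02
position: [0.3693, -0.2853, 0.153]
orientation: [-3.139, 0.001, 0.359]
force: [0.0, -0.2, -0.3]
grip_width: 0.0914
grasp_force: 0.0
[ 0.36895924 -0.28700737  0.15350543] [-3.14099824e+00  7.94133259e-04  3.57115842e-01]
shift now [-0.0002  0.001   0.1175] turn z 0 q6 0.53 t 1.075
```

View pics/w1.png

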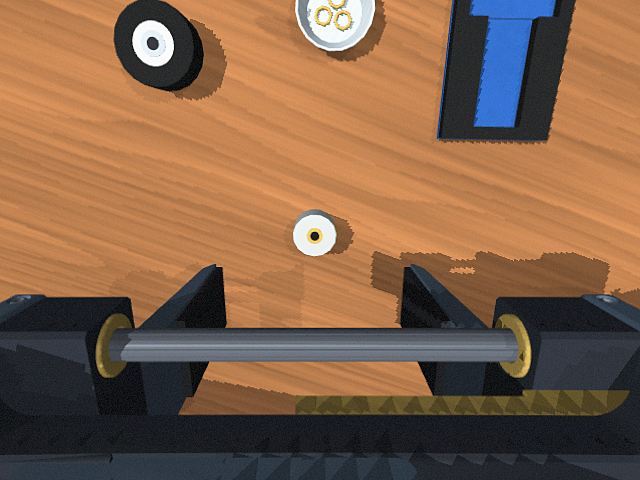

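The wrist view shows the felt's top at (314,236), centred between the fingers, and the wheel's hub at (153,44).

Run:
```python
from h import *
p=ray('wrist',[(314,236),(153,44)],.026);print(p);go(*p[0],.036)
```

```text
[[ 0.36765438 -0.28958922]
 [ 0.46430906 -0.12613771]]
shift now [-0.002   0.002   0.1175] turn z 0 q6 0.53 t 1.075
```

```bash
python3 -m handwheel '[[-0.001,0.001,0.04,0,0,0,-1],[-0.001,0.001,0.04,0,0,0,-1],[0,0,0.037,0,0,0,-1],[0,0,0,0,0,0,-1],[0,0,0,0,0,0,1],[0,0,0,0,0,0,1],[0,0,0,0,0,0,1],[0,0,0,0,0,0,1]]' 25
python3 - <<'E'
from h import *
go(.657,.135,.13)
E
```

```text
time: 2.08
position: [0.3678, -0.2909, 0.0375]
orientation: [3.14, -0.001, 0.354]
force: [0.2, 0.4, -0.4]
grip_width: 0.0544
grasp_force: 0.0
shift now [ 0.419  -0.2992 -0.0926] turn z 0 q6 0.52 t 2.075
```

```bash
python3 -m handwheel '[[0,0,0,0,0,0,1],[0,0,0,0,0,0,1],[0,0,0,0,0,0,1],[0,0,-0.045,0,0,0,1],[0,0,-0.045,0,0,0,1],[0.042,-0.03,0,0,0,0,1],[0.042,-0.03,0,0,0,0,1],[0.042,-0.03,0,0,0,0,1]]'; python3 -m handwheel '[[0.042,-0.03,0,0,0,0,1],[0.042,-0.03,0,0,0,0,1],[0.042,-0.03,0,0,0,0,1],[0.042,-0.03,0,0,0,0,1],[0.042,-0.03,0,0,0,0,1],[0.042,-0.03,0,0,0,0,1],[0.042,-0.03,0,0,0,0,1],[0,0,0,0,0,0,1]]'
python3 - <<'E'
from h import *
go(.657,.135,.039)
cv2.imwrite('pics/w2.png',read_camera('wrist')[:,:,::-1])
E
```

```text
time: 3.08
position: [0.4552, -0.1615, 0.1271]
orientation: [3.141, -0.0, 0.353]
force: [1.1, -1.0, -0.8]
grip_width: 0.0005
grasp_force: 0.0
time: 4.08
position: [0.6588, 0.1394, 0.1259]
orientation: [-3.141, -0.001, 0.357]
force: [-0.3, 0.7, 0.6]
grip_width: 0.0004
grasp_force: 0.0
shift now [-0.0033  0.0035  0.0869] turn z 0 q6 1.4 t 4.075
```

View pics/w2.png

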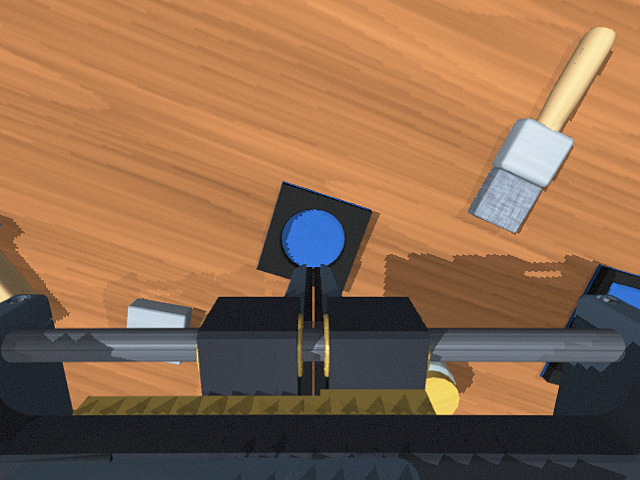

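The grip came up empty: the fingers are shut, with the felt tray's blue at (314,238). I check where the felt is now.

Run:
```python
from h import *
w=cv2.imread('pics/w2.png');h=cv2.cvtColor(w,cv2.COLOR_BGR2HSV)
for b in blobs('wrist',cv2.inRange(h,(100,150,90),(125,255,255)),.003,300):print(*b)
a=read_camera('top')[:,:,::-1];b=read_camera('side')[:,:,::-1]
cv2.imwrite('pics/t2.png',np.hstack([cv2.resize(a[200:340,330:480],None,fx=2.6,fy=2.6),cv2.resize(b[300:440,180:330],None,fx=2.6,fy=2.6)]))
```

```text
[625. 294.] [ 704. -142.] [37. 15.] 85.6 [ 0.703 -0.141]
[313. 238.] [655. 135.] [53. 51.] -55.9 [0.655 0.136]
```

View pics/t2.png

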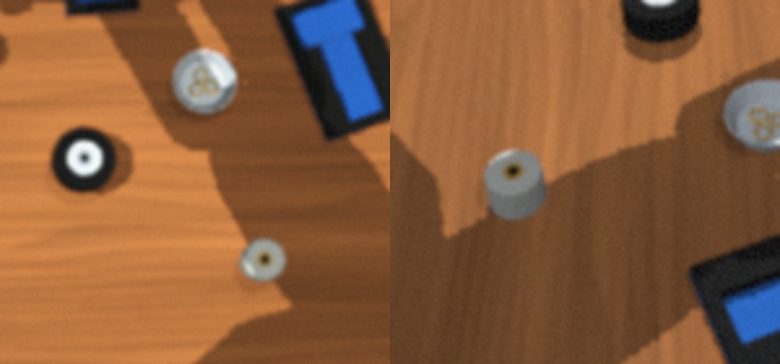

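The felt hasn't moved, so it probably slipped because the grip force hadn't built up before the lift. I'll check the grip before lifting from now on. The rake is closest, so it goes next.

Run:
```python
from h import *
go(.543,.386,.14,.857)
```

```text
shift now [-0.02   -0.2743 -0.0137] turn z -0.503 q6 1.4 t 4.225
  shift after the turn [ 0.1148 -0.2499 -0.0137]
```

Turn in three rows of 0.168, then shift.

```bash
python3 -m handwheel '[[0,0,-0.014,0,0,-0.168,-1],[0,0,0,0,0,-0.168,-1],[0,0,0,0,0,-0.167,-1],[0.023,-0.05,0,0,0,0,-1],[0.023,-0.05,0,0,0,0,-1],[0.023,-0.05,0,0,0,0,-1],[0.023,-0.05,0,0,0,0,-1],[0.023,-0.05,0,0,0,0,-1]]'; python3 -m handwheel '[[0,0,0,0,0,0,-1]]'
python3 - <<'E'
from h import *
cv2.imwrite('pics/w3.png',read_camera('wrist')[:,:,::-1])
go(.543,.386,.036,.857)
E
```

```text
time: 5.22
position: [0.5431, 0.3865, 0.1412]
orientation: [3.141, 0.0, 0.855]
force: [0.4, 1.4, -0.6]
grip_width: 0.0772
grasp_force: 0.0
time: 5.35
position: [0.5419, 0.3886, 0.141]
orientation: [-3.141, 0.0, 0.86]
force: [0.4, -0.9, 0.4]
grip_width: 0.0873
grasp_force: 0.0
shift now [-0.0005  0.0004  0.105 ] turn z 0.001 q6 1.31 t 5.4
  shift after the turn [-0.0006  0.0005  0.105 ]
```

View pics/w3.png

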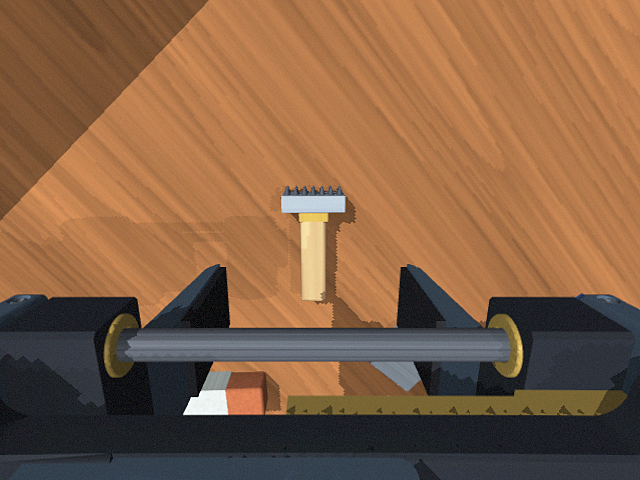

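The wrist view shows the rake aligned with the tool: handle end (313,299), head front edge (313,197).

Run:
```python
from h import *
p=ray('wrist',[(313,299),(313,212),(313,197)],.024);print(p,np.linalg.norm(p[1]-p[0]),np.linalg.norm(p[2]-p[0]))
d=p[1]-p[0];d/=np.linalg.norm(d);g=p[0]+.06*d;print(g,np.arctan2(d[1],d[0]));go(*g,.036)
# where the TCP axis and tips project
m=camera_model('wrist');T=np.linalg.inv(m['T_tool_cam']);f=240/np.tan(np.radians(m['vfov'])/2)
for q in ([0,0,.006],[.016,.045,.025],[-.016,.045,.025],[0,0,.141]):
    c=T[:3,:3]@q+T[:3,3];print(q,f*c[0]/c[2]+m['cx'],f*c[1]/c[2]+m['cy'])
```

```text
[[0.50687104 0.34276528]
 [0.5574225  0.40118397]
 [0.56544522 0.41045526]] 0.07725408697110205 0.08951462980288459
[0.54613223 0.38813662] 0.8574692831634539
shift now [0.0032 0.0014 0.105 ] turn z 0 q6 1.31 t 5.4
[0, 0, 0.006] 310.6117691736534 291.2029994217821
[0.016, 0.045, 0.025] 389.476728083842 251.61843749796384
[-0.016, 0.045, 0.025] 386.35780357452404 302.765336803412
[0, 0, 0.141] 311.4410810826236 229.1196154892118
```

The rake's length reads about 4% short and the visible fingertips sit higher than the model says, so the true tips may be higher than reported. I descend and look from the side before closing.

```bash
python3 -m handwheel '[[0.002,0.001,0.04,0,0,0,-1],[0.001,0,0.04,0,0,0,-1],[0,0,0.025,0,0,0,-1],[0,0,0,0,0,0,-1],[0,0,0,0,0,0,-1]]'
python3 - <<'E'
from h import *
go(.546,.388,.036)
a=read_camera('side')[120:240,230:390,::-1];b=read_camera('wrist')[:,:,::-1]
cv2.imwrite('pics/s4.png',np.vstack([cv2.resize(a,None,fx=4,fy=4)[100:400],b[150:430]]))
E
```

```text
time: 6.02
position: [0.548, 0.3876, 0.0372]
orientation: [3.141, -0.002, 0.855]
force: [1.0, 0.5, -0.2]
grip_width: 0.0911
grasp_force: 0.0
shift now [-0.001  -0.0017  0.0012] turn z 0 q6 1.31 t 6.025
```

View pics/s4.png

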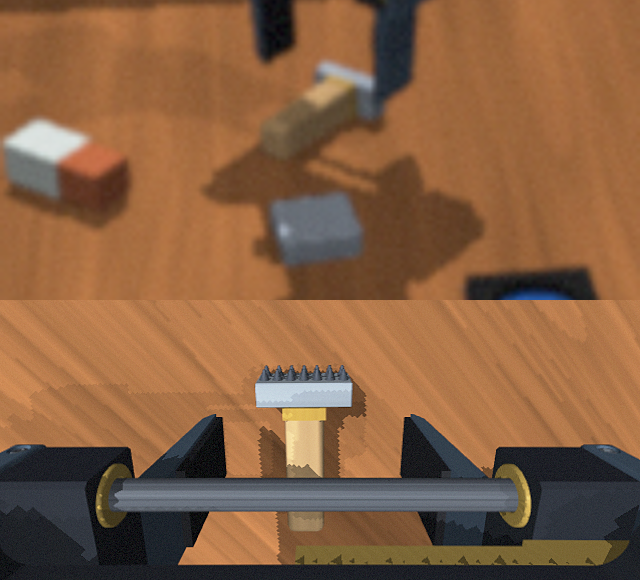

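Run:
```python
from h import *
for px in ((328,169.5),(298.7,159.5)):
  for z in (.012,.025,.037,.05):print(px,z,ray('side',[px],z)[0].round(3))
print(r.tcp_to_tips)
```

```text
(328, 169.5) 0.012 [0.589 0.394]
(328, 169.5) 0.025 [0.587 0.371]
(328, 169.5) 0.037 [0.586 0.349]
(328, 169.5) 0.05 [0.584 0.326]
(298.7, 159.5) 0.012 [0.51 0.46]
(298.7, 159.5) 0.025 [0.51  0.436]
(298.7, 159.5) 0.037 [0.51  0.413]
(298.7, 159.5) 0.05 [0.51  0.389]
0.025
```

Both cameras agree: the fingertips are only about 3 mm ahead of the TCP (at z≈0.033), not the 25 mm that `tcp_to_tips` states. That explains the missed felt. I lower another 17 mm in small steps while watching the force.

```bash
python3 -m handwheel '[[-0.001,-0.001,0.006,0,0,0,-1],[0,0,0.004,0,0,0,-1]]';python3 -m handwheel '[[0,0,0.005,0,0,0,-1],[0,0,0.004,0,0,0,-1],[0,0,0,0,0,0,-1]]'
python3 - <<'E'
from h import *
a=read_camera('side')[120:240,230:390,::-1]
cv2.imwrite('pics/s5.png',cv2.resize(a,None,fx=4,fy=4))
E
```

```text
time: 6.38
position: [0.545, 0.3884, 0.0259]
orientation: [3.141, -0.0, 0.857]
force: [0.3, -0.1, -0.0]
grip_width: 0.0912
grasp_force: 0.0
time: 6.75
position: [0.5449, 0.3882, 0.0162]
orientation: [-3.141, 0.001, 0.857]
force: [0.4, 0.0, 0.0]
grip_width: 0.0915
grasp_force: 0.0
```

View pics/s5.png

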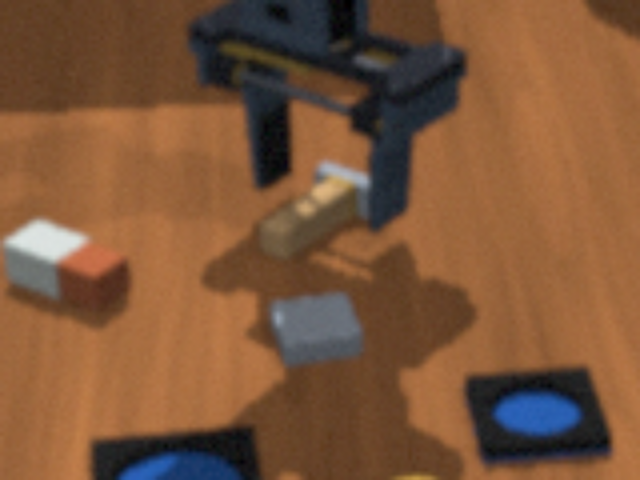

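No contact, and the tips are now about 12 mm up, beside the handle. Closing.

```bash
python3 -m handwheel '[[0,0,0,0,0,0,1],[0,0,0,0,0,0,1],[0,0,0,0,0,0,1],[0,0,0,0,0,0,1],[0,0,0,0,0,0,1],[0,0,0,0,0,0,1],[0,0,0,0,0,0,1],[0,0,0,0,0,0,1]]' 30; python3 -m handwheel '[[0,0,0,0,0,0,1],[0,0,0,0,0,0,1]]';  python3 - <<'E'
from h import *
go(.569,-.376,.11,.346)
E
```

```text
time: 7.8
position: [0.5451, 0.3884, 0.0168]
orientation: [-3.142, 0.0, 0.857]
force: [0.3, 1.2, 1.1]
grip_width: 0.0219
grasp_force: 30.0
time: 8.05
position: [0.5452, 0.3884, 0.0168]
orientation: [-3.142, 0.0, 0.857]
force: [-0.4, 0.4, 1.4]
grip_width: 0.0217
grasp_force: 30.0
shift now [-0.5621  0.5186 -0.0932] turn z 0.511 q6 1.32 t 8.05
  shift after the turn [-0.2368  0.7272 -0.0932]
```

```bash
python3 -m handwheel '[[0,0,-0.03,0,0,0,1],[0,0,-0.03,0,0,0.17,1],[0,0,-0.034,0,0,0.17,1],[0,0,0,0,0,0.17,1],[-0.009,0.028,0,0,0,0,1],[-0.0182,0.0559,0,0,0,0,1],[-0.0182,0.0559,0,0,0,0,1],[-0.0182,0.0559,0,0,0,0,1]]';python3 -m handwheel '[[-0.0182,0.0559,0,0,0,0,1],[-0.0182,0.0559,0,0,0,0,1],[-0.0182,0.0559,0,0,0,0,1],[-0.0182,0.0559,0,0,0,0,1],[-0.0182,0.0559,0,0,0,0,1],[-0.0182,0.0559,0,0,0,0,1],[-0.0182,0.0559,0,0,0,0,1],[-0.0182,0.0559,0,0,0,0,1]]';python3 -m handwheel '[[-0.0182,0.0559,0,0,0,0,1],[-0.009,0.028,0,0,0,0,1],[0,0,0,0,0,0,1],[0,0,0,0,0,0,1]]';  python3 - <<'E'
from h import *
go(.569,-.3766,.02,.346)
im=read_camera('wrist')[:,:,::-1];cv2.imwrite('pics/w6.png',im)
h=cv2.cvtColor(im,cv2.COLOR_BGR2HSV)
for b in blobs('wrist',cv2.inRange(h,(100,150,70),(125,255,255)),.003,300):print(*b)
E
```

```text
time: 9.05
position: [0.5517, 0.1809, 0.1107]
orientation: [3.141, -0.0, 0.347]
force: [0.7, 0.3, -0.7]
grip_width: 0.0216
grasp_force: 30.0
time: 10.05
position: [0.5667, -0.2894, 0.1107]
orientation: [3.142, 0.0, 0.347]
force: [0.9, 0.4, -1.6]
grip_width: 0.0214
grasp_force: 30.0
time: 10.55
position: [0.5695, -0.3747, 0.1104]
orientation: [-3.14, 0.001, 0.347]
force: [0.4, 0.1, -0.7]
grip_width: 0.0217
grasp_force: 30.0
shift now [-0.0011  0.0017  0.0904] turn z 0.001 q6 0.62 t 10.55
  shift after the turn [-0.0012  0.0016  0.0904]
[311. 203.] [ 596. -364.] [68. 36.] -70.1 [ 0.598 -0.364]
[33. 35.] [ 644. -144.] [51. 43.] 5.3 [ 0.642 -0.145]
```

View pics/w6.png

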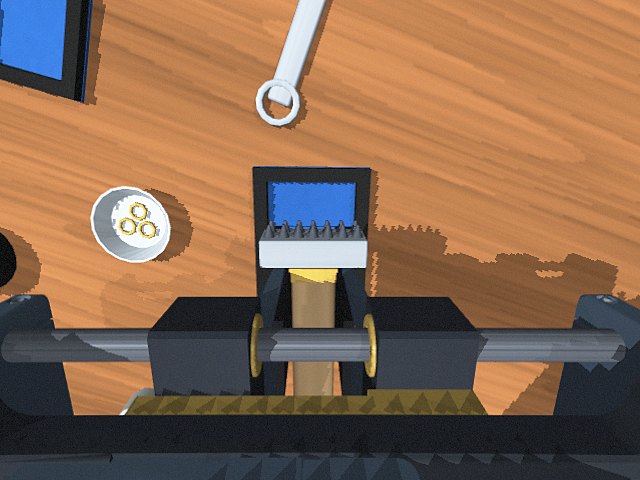

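The view shows the head just behind its pocket with everything aligned. The pocket centre agrees with the top view to 2 mm. Lowering and releasing.

```bash
python3 -m handwheel '[[-0.001,0.001,0.035,0,0,0,1],[0,0,0.035,0,0,0,1],[0,0,0.012,0,0,0,1],[0,0,0.008,0,0,0,1],[0,0,0,0,0,0,1]]'; python3 -m handwheel '[[0,0,0,0,0,0,-1],[0,0,0,0,0,0,-1],[0,0,0,0,0,0,-1],[0,0,0,0,0,0,-1],[0,0,-0.04,0,0,0,-1],[0,0,-0.04,0,0,0,-1],[0,0,0,0,0,0,-1]]';python3 - <<'E'
from h import *
go(.368,-.289,.1)
im=read_camera('wrist')[:,:,::-1];cv2.imwrite('pics/w7.png',im)
E
```

```text
time: 11.22
position: [0.5698, -0.3767, 0.0215]
orientation: [3.141, -0.0, 0.347]
force: [0.0, -1.1, -0.2]
grip_width: 0.0218
grasp_force: 30.0
time: 12.1
position: [0.5714, -0.3782, 0.105]
orientation: [3.135, -0.005, 0.347]
force: [0.2, 0.5, 0.5]
grip_width: 0.0891
grasp_force: 0.0
shift now [-0.161  -0.1531  0.0032] turn z 0 q6 0.62 t 12.1
```

View pics/w7.png

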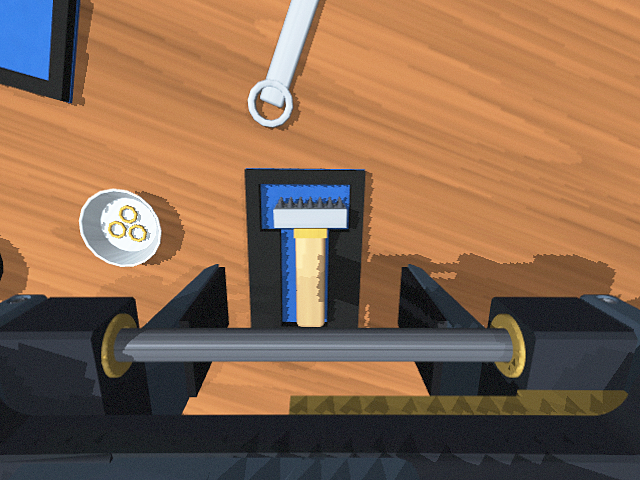

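The rake lies inside its recess: it was already below the rim at release, with a lateral offset of about 5 mm against 8 mm of play. Now the felt again, at the right height.

```bash
python3 -m handwheel '[[-0.04,-0.0385,0,0,0,0,-1],[-0.04,-0.0385,0,0,0,0,-1],[-0.04,-0.0385,0,0,0,0,-1],[-0.041,-0.0375,0,0,0,0,-1],[0,0,0,0,0,0,-1],[0,0,0,0,0,0,-1]]';python3 - <<'E'
from h import *
im=read_camera('wrist')[:,:,::-1]
h=cv2.cvtColor(im,cv2.COLOR_BGR2HSV);m=cv2.inRange(h,(0,0,150),(180,60,255));m[:, :230]=0;m[:,400:]=0
for b in blobs('wrist',m,.026,300):print(*b)
go(.368,-.289,.016)
E
```

```text
time: 12.9
position: [0.3662, -0.2879, 0.1005]
orientation: [3.141, -0.0, 0.347]
force: [1.0, -0.7, -0.2]
grip_width: 0.0911
grasp_force: 0.0
[312. 249.] [ 369. -288.] [37. 36.] -70.2 [ 0.37  -0.288]
[334.  10.] [ 514. -250.] [47. 13.] -70.2 [ 0.515 -0.25 ]
shift now [0.0008 0.0011 0.0846] turn z 0 q6 0.53 t 12.95
```

```bash
python3 -m handwheel '[[0.001,0.001,0.04,0,0,0,-1],[0.001,0,0.03,0,0,0,-1],[0,0,0.0145,0,0,0,-1],[0,0,0,0,0,0,1],[0,0,0,0,0,0,1],[0,0,0,0,0,0,1],[0,0,0,0,0,0,1],[0,0,0,0,0,0,1]]';python3 -m handwheel '[[0,0,0,0,0,0,1],[0,0,0,0,0,0,1],[0,0,0,0,0,0,1],[0,0,0,0,0,0,1],[0,0,0,0,0,0,1]]'
python3 - <<'E'
from h import *
go(.656,.135,.11)
E
```

```text
time: 13.95
position: [0.3683, -0.288, 0.0167]
orientation: [3.141, -0.0, 0.347]
force: [-0.0, 0.0, 0.1]
grip_width: 0.0445
grasp_force: 0.0
time: 14.58
position: [0.3682, -0.288, 0.0166]
orientation: [3.141, -0.0, 0.347]
force: [-1.4, 0.4, 5.7]
grip_width: 0.0366
grasp_force: 30.0
shift now [ 0.4145 -0.2999 -0.0935] turn z 0 q6 0.54 t 14.575
```

```bash
python3 -m handwheel '[[0,0,-0.03,0,0,0,1],[0,0,-0.035,0,0,0,1],[0,0,-0.028,0,0,0,1],[0.0207,-0.015,0,0,0,0,1],[0.0415,-0.03,0,0,0,0,1],[0.0415,-0.03,0,0,0,0,1],[0.0415,-0.03,0,0,0,0,1],[0.0415,-0.03,0,0,0,0,1]]';python3 -m handwheel '[[0.0415,-0.03,0,0,0,0,1],[0.0415,-0.03,0,0,0,0,1],[0.0415,-0.03,0,0,0,0,1],[0.0415,-0.03,0,0,0,0,1],[0.0415,-0.03,0,0,0,0,1],[0.0207,-0.015,0,0,0,0,1],[0,0,0,0,0,0,1],[0,0,0,0,0,0,1]]';python3 - <<'E'
from h import *
go(.656,.135,.0196)
im=read_camera('wrist')[:,:,::-1]
h=cv2.cvtColor(im,cv2.COLOR_BGR2HSV);m=cv2.inRange(h,(0,0,120),(180,60,255));m[:, :270]=0;m[:,360:]=0;m[290:]=0
cv2.imwrite('pics/w8.png',im)
for b in blobs('wrist',m,.12,150):print(*b)
for b in blobs('wrist',cv2.inRange(h,(100,150,70),(125,255,255)),.003,300):print(*b)
E
```

```text
time: 15.58
position: [0.4984, -0.096, 0.1088]
orientation: [-3.142, 0.0, 0.347]
force: [-0.0, -1.1, 0.5]
grip_width: 0.0365
grasp_force: 30.0
time: 16.58
position: [0.6554, 0.1345, 0.1086]
orientation: [3.141, 0.002, 0.347]
force: [1.1, -0.9, -0.9]
grip_width: 0.0367
grasp_force: 30.0
shift now [ 0.0009 -0.0003  0.089 ] turn z 0 q6 1.41 t 16.575
[310. 275.] [673. 140.] [32. 18.] -70.3 [0.671 0.14 ]
[631. 294.] [ 702. -134.] [24. 18.] 83.8 [ 0.701 -0.131]
[308. 234.] [660. 139.] [54. 44.] -64.9 [0.66  0.139]
```

```bash
python3 -m handwheel '[[0.001,-0.001,0.035,0,0,0,1],[0,0,0.035,0,0,0,1],[0,0,0.01,0,0,0,1],[0,0,0.007,0,0,0,1],[0,0,0,0,0,0,1]]'; python3 -m handwheel '[[0,0,0,0,0,0,-1],[0,0,0,0,0,0,-1],[0,0,0,0,0,0,-1],[0,0,0,0,0,0,-1],[0,0,-0.04,0,0,0,-1],[0,0,-0.04,0,0,0,-1],[0,0,-0.01,0,0,0,-1],[0,0,0,0,0,0,-1]]';python3 - <<'E'
from h import *
im=read_camera('wrist')[:,:,::-1]
cv2.imwrite('pics/w9.png',im)
h=cv2.cvtColor(im,cv2.COLOR_BGR2HSV);m=cv2.inRange(h,(0,0,120),(180,60,255));m[:, :270]=0;m[:,360:]=0;m[290:]=0
for b in blobs('wrist',m,.029,150):print(*b)
for b in blobs('wrist',cv2.inRange(h,(100,150,70),(125,255,255)),.003,300):print(*b)
go(.368,.317,.115,-.696)
E
```

```text
time: 17.25
position: [0.6574, 0.1363, 0.0231]
orientation: [3.141, -0.001, 0.346]
force: [0.5, 0.0, -0.8]
grip_width: 0.0364
grasp_force: 30.0
time: 18.25
position: [0.657, 0.1366, 0.1125]
orientation: [3.141, -0.001, 0.347]
force: [-1.3, 0.4, -0.4]
grip_width: 0.0912
grasp_force: 0.0
[313. 245.] [659. 137.] [40. 36.] 62.8 [0.66  0.137]
[630. 295.] [ 702. -133.] [26. 17.] 83.8 [ 0.702 -0.131]
[302. 230.] [657. 138.] [53. 49.] -44.0 [0.661 0.146]
shift now [-0.2097 -0.2678 -0.0033] turn z 1.043 q6 1.41 t 18.3
  shift after the turn [-0.337   0.0462 -0.0037]
```

The felt sits 3 mm from its tray centre. For the bar, yaw -0.696 would take joint 6 past its range, so I use 2.446 (turn -2.10).

```bash
python3 -m handwheel '[[0,0,0,0,0,-0.175,-1],[0,0,0,0,0,-0.175,-1],[0,0,0,0,0,-0.175,-1],[0,0,0,0,0,-0.175,-1],[0,0,0,0,0,-0.175,-1],[0,0,0,0,0,-0.175,-1],[0,0,0,0,0,-0.175,-1],[0,0,0,0,0,-0.175,-1]]';python3 -m handwheel '[[0,0,0,0,0,-0.175,-1],[0,0,0,0,0,-0.175,-1],[0,0,0,0,0,-0.175,-1],[0,0,0,0,0,-0.174,-1],[0.056,-0.0077,0,0,0,0,-1],[0.056,-0.0077,0,0,0,0,-1],[0.056,-0.0077,0,0,0,0,-1],[0.056,-0.0077,0,0,0,0,-1]]';python3 -m handwheel '[[0.056,-0.0077,0,0,0,0,-1],[0.056,-0.0077,0,0,0,0,-1],[0,0,0,0,0,0,-1],[0,0,0,0,0,0,-1]]';python3 - <<'E'
from h import *
go(.368,.317,.016,2.446)
im=read_camera('wrist')[:,:,::-1]
cv2.imwrite('pics/w10.png',im)
E
```

```text
time: 19.3
position: [0.6557, 0.1363, 0.1099]
orientation: [-3.137, 0.0, 1.753]
force: [0.3, 0.4, -0.1]
grip_width: 0.0912
grasp_force: 0.0
time: 20.3
position: [0.4626, 0.2567, 0.1104]
orientation: [-3.138, -0.001, 2.445]
force: [0.2, 1.1, 0.4]
grip_width: 0.0911
grasp_force: 0.0
time: 20.8
position: [0.3694, 0.3161, 0.1114]
orientation: [-3.14, 0.0, 2.446]
force: [0.2, 0.6, -0.1]
grip_width: 0.0914
grasp_force: 0.0
shift now [ 0.0017 -0.0001  0.0954] turn z 0.0 q6 -0.19 t 20.8
  shift after the turn [ 0.0017 -0.0002  0.0954]
```

View pics/w10.png

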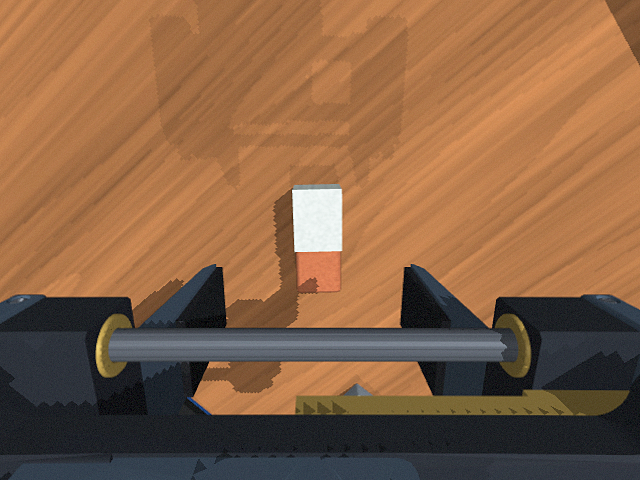

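The bar is aligned between the jaws, its top spanning rows 189–292 and columns 293–342. I correct with its top centre.

Run:
```python
from h import *
p=ray('wrist',[(293,189),(342,189),(341,292),(297,292)],.028);print(p,np.linalg.norm(p[0]-p[3]),p.mean(0));go(*p.mean(0),.016)
```

```text
[[0.32853856 0.33219406]
 [0.35075147 0.35871728]
 [0.41189406 0.30880778]
 [0.39023858 0.28291837]] 0.0789619296939015 [0.37035567 0.32065937]
shift now [0.0028 0.004  0.0956] turn z 0 q6 -0.19 t 20.85
```

```bash
python3 -m handwheel '[[0.001,0.003,0.04,0,0,0,-1],[0.001,0.001,0.04,0,0,0,-1],[0,0,0.015,0,0,0,-1],[0,0,0,0,0,0,1],[0,0,0,0,0,0,1],[0,0,0,0,0,0,1],[0,0,0,0,0,0,1],[0,0,0,0,0,0,1]]' 35;python3 -m handwheel '[[0,0,0,0,0,0,1],[0,0,0,0,0,0,1],[0,0,0,0,0,0,1],[0,0,0,0,0,0,1],[0,0,0,0,0,0,1]]'
python3 - <<'E'
from h import *
go(.666,-.145,.11,.077)
E
```

```text
time: 21.85
position: [0.3706, 0.321, 0.0177]
orientation: [3.141, 0.0, 2.446]
force: [0.8, -0.4, 0.9]
grip_width: 0.0438
grasp_force: 0.0
time: 22.48
position: [0.3704, 0.3208, 0.0175]
orientation: [-3.141, -0.0, 2.446]
force: [-1.1, -1.0, 4.1]
grip_width: 0.0337
grasp_force: 34.9
shift now [-0.5255 -0.1681 -0.0925] turn z -0.773 q6 -0.18 t 22.475
  shift after the turn [-0.2589 -0.4872 -0.0925]
```

```bash
python3 -m handwheel '[[0,0,-0.03,0,0,0,1],[0,0,-0.035,0,0,-0.129,1],[0,0,-0.028,0,0,-0.129,1],[0,0,0,0,0,-0.129,1],[0,0,0,0,0,-0.129,1],[0,0,0,0,0,-0.129,1],[0,0,0,0,0,-0.128,1],[-0.0129,-0.0243,0,0,0,0,1]]';python3 -m handwheel '[[-0.0259,-0.0487,0,0,0,0,1],[-0.0259,-0.0487,0,0,0,0,1],[-0.0259,-0.0487,0,0,0,0,1],[-0.0259,-0.0487,0,0,0,0,1],[-0.0259,-0.0487,0,0,0,0,1],[-0.0259,-0.0487,0,0,0,0,1],[-0.0259,-0.0487,0,0,0,0,1],[-0.0259,-0.0487,0,0,0,0,1]]';python3 -m handwheel '[[-0.0259,-0.0487,0,0,0,0,1],[-0.0129,-0.0243,0,0,0,0,1],[0,0,0,0,0,0,1],[0,0,0,0,0,0,1]]';python3 - <<'E'
from h import *
go(.666,-.145,.0205,.077)
im=read_camera('wrist')[:,:,::-1]
cv2.imwrite('pics/w11.png',im)
h=cv2.cvtColor(im,cv2.COLOR_BGR2HSV)
for b in blobs('wrist',cv2.inRange(h,(100,150,70),(125,255,255)),.003,200):print(*b)
E
```

```text
time: 23.48
position: [0.3849, 0.2981, 0.1097]
orientation: [-3.142, -0.0, -3.061]
force: [0.4, 0.0, -1.4]
grip_width: 0.0338
grasp_force: 34.9
time: 24.48
position: [0.6225, -0.0766, 0.1095]
orientation: [3.141, -0.001, -3.065]
force: [0.5, 0.6, -2.3]
grip_width: 0.0337
grasp_force: 34.9
time: 24.98
position: [0.6653, -0.1439, 0.1095]
orientation: [3.141, -0.002, -3.064]
force: [0.0, 0.2, -0.8]
grip_width: 0.0338
grasp_force: 34.9
shift now [-0.0008 -0.0012  0.089 ] turn z 0.0 q6 -1.88 t 24.975
  shift after the turn [-0.0007 -0.0011  0.089 ]
[616. 248.] [657.  99.] [75. 10.] -3.2 [0.655 0.098]
[315. 195.] [ 631. -146.] [50. 23.] -85.6 [ 0.631 -0.146]
[ 29. 116.] [ 585. -353.] [81. 47.] -9.4 [ 0.59  -0.357]
[61. 74.] [ 574. -331.] [112.  47.] -8.2 [ 0.559 -0.331]
```

```bash
python3 -m handwheel '[[-0.001,-0.001,0.035,0,0,0,1],[0,0,0.035,0,0,0,1],[0,0,0.01,0,0,0,1],[0,0,0.007,0,0,0,1],[0,0,0,0,0,0,1]]'; python3 -m handwheel '[[0,0,0,0,0,0,-1],[0,0,0,0,0,0,-1],[0,0,0,0,0,0,-1],[0,0,0,0,0,0,-1],[0,0,-0.04,0,0,0,-1],[0,0,-0.04,0,0,0,-1],[0,0,-0.01,0,0,0,-1],[0,0,0,0,0,0,-1]]';python3 - <<'E'
from h import *
im=read_camera('wrist')[:,:,::-1]
cv2.imwrite('pics/w12.png',im)
h=cv2.cvtColor(im,cv2.COLOR_BGR2HSV)
for b in blobs('wrist',cv2.inRange(h,(0,0,140),(180,60,255)),.031,500):print('white',*b)
for b in blobs('wrist',cv2.inRange(h,(5,120,80),(18,255,255)),.031,500):print('red',*b)
for b in blobs('wrist',cv2.inRange(h,(100,150,70),(125,255,255)),.003,200):print(*b)
go(.4635,-.126,.115)
E
```

```text
time: 25.65
position: [0.6677, -0.1454, 0.0241]
orientation: [-3.141, 0.001, -3.064]
force: [0.7, 0.6, -0.6]
grip_width: 0.0338
grasp_force: 34.9
time: 26.65
position: [0.6672, -0.1456, 0.1135]
orientation: [-3.141, 0.001, -3.064]
force: [-0.3, -0.6, -0.2]
grip_width: 0.0915
grasp_force: 0.0
white [329. 347.] [ 748. -130.] [260.   3.] -85.8 [ 0.748 -0.127]
white [313. 224.] [ 650. -148.] [45. 35.] 4.4 [ 0.649 -0.148]
white [ 99. 240.] [ 677. -300.] [79. 27.] 4.5 [ 0.672 -0.302]
white [ 22. 111.] [ 587. -344.] [37. 15.] -76.1 [ 0.587 -0.344]
white [523. 125.] [573.  -8.] [49. 31.] 4.2 [ 0.571 -0.013]
white [187.  44.] [ 541. -235.] [56. 52.] -85.4 [ 0.539 -0.235]
red [297. 385.] [ 788. -144.] [213.  51.] -85.7 [ 0.785 -0.151]
red [343. 158.] [ 621. -155.] [466. 223.] -85.7 [ 0.601 -0.131]
[329. 218.] [ 665. -143.] [94. 50.] 4.6 [ 0.65  -0.135]
[ 31. 110.] [ 581. -354.] [91. 51.] -9.4 [ 0.586 -0.358]
[66. 72.] [ 577. -332.] [116.  52.] -12.3 [ 0.558 -0.33 ]
shift now [ 0.2009  0.0351 -0.0024] turn z 0 q6 -1.88 t 26.7
```

The bar is in its tray within 3 mm. Next is the wheel, at the current yaw.

```bash
python3 -m handwheel '[[0.05,0.0088,0,0,0,0,-1],[0.05,0.0088,0,0,0,0,-1],[0.05,0.0088,0,0,0,0,-1],[0.051,0.0087,0,0,0,0,-1],[0,0,0,0,0,0,-1],[0,0,0,0,0,0,-1]]' ;python3 - <<'E'
from h import *
im=read_camera('wrist')[:,:,::-1]
cv2.imwrite('pics/w13.png',im)
h=cv2.cvtColor(im,cv2.COLOR_BGR2HSV);m=cv2.inRange(h,(0,0,140),(180,60,255))
for b in blobs('wrist',m,.026,300):
    if 250<b[0][0]<380:print('hub',*b);p=b[1]/1000;go(*p,.0165)
go(.4635,-.126,.0165)
E
```

```text
time: 27.45
position: [0.4645, -0.1262, 0.1128]
orientation: [3.142, -0.0, -3.065]
force: [0.1, 0.4, 0.5]
grip_width: 0.091
grasp_force: 0.0
hub [328. 347.] [ 550. -109.] [261.   3.] -85.8 [ 0.55  -0.109]
shift now [-0.0858  0.0107  0.0965] turn z 0 q6 -1.94 t 27.5
hub [317. 246.] [ 465. -124.] [30. 29.] -85.6 [ 0.465 -0.124]
shift now [0.0001 0.0023 0.0964] turn z 0 q6 -1.94 t 27.5
shift now [0.0017 0.0005 0.0964] turn z 0 q6 -1.94 t 27.5
```

```bash
python3 -m handwheel '[[0.001,0.001,0.04,0,0,0,-1],[0,0,0.04,0,0,0,-1],[0,0,0.0163,0,0,0,-1],[0,0,0,0,0,0,1],[0,0,0,0,0,0,1],[0,0,0,0,0,0,1],[0,0,0,0,0,0,1],[0,0,0,0,0,0,1]]' 30;python3 -m handwheel '[[0,0,0,0,0,0,1],[0,0,0,0,0,0,1],[0,0,0,0,0,0,1]]'
python3 - <<'E'
from h import *
go(.443,.080,.11)
E
```

```text
time: 28.5
position: [0.4638, -0.1253, 0.0178]
orientation: [-3.141, 0.002, -3.065]
force: [0.2, 1.1, 3.4]
grip_width: 0.0587
grasp_force: 30.0
time: 28.88
position: [0.4638, -0.1253, 0.0178]
orientation: [-3.141, 0.002, -3.065]
force: [1.0, 1.6, 5.8]
grip_width: 0.0587
grasp_force: 30.0
shift now [ 0.0048  0.2063 -0.0923] turn z 0 q6 -1.94 t 28.875
```

```bash
python3 -m handwheel '[[0,0,-0.03,0,0,0,1],[0,0,-0.035,0,0,0,1],[0,0,-0.028,0,0,0,1],[0.001,0.035,0,0,0,0,1],[0.001,0.05,0,0,0,0,1],[0.001,0.05,0,0,0,0,1],[0.001,0.05,0,0,0,0,1],[0.001,0.0213,0,0,0,0,1]]';python3 -m handwheel '[[0,0,0,0,0,0,1],[0,0,0,0,0,0,1]]';python3 - <<'E'
from h import *
go(.443,.080,.0208)
im=read_camera('wrist')[:,:,::-1]
cv2.imwrite('pics/w14.png',im)
h=cv2.cvtColor(im,cv2.COLOR_BGR2HSV)
for b in blobs('wrist',cv2.inRange(h,(100,150,70),(125,255,255)),.003,200):print(*b)
E
```

```text
time: 29.88
position: [0.4411, 0.082, 0.1097]
orientation: [-3.142, -0.001, -3.062]
force: [0.2, -1.1, -1.0]
grip_width: 0.0585
grasp_force: 30.0
time: 30.12
position: [0.4419, 0.0795, 0.1098]
orientation: [-3.141, -0.001, -3.064]
force: [-0.1, 0.2, -0.9]
grip_width: 0.0584
grasp_force: 30.0
shift now [-0.0012  0.0005  0.089 ] turn z 0 q6 -1.49 t 30.125
[319. 221.] [430.  82.] [75. 47.] 88.8 [0.427 0.082]
```

```bash
python3 -m handwheel '[[-0.002,0.0015,0.035,0,0,0,1],[0,0,0.035,0,0,0,1],[0,0,0.01,0,0,0,1],[0,0,0.0075,0,0,0,1],[0,0,0,0,0,0,1]]'; python3 -m handwheel '[[0,0,0,0,0,0,-1],[0,0,0,0,0,0,-1],[0,0,0,0,0,0,-1],[0,0,0,0,0,0,-1],[0,0,-0.04,0,0,0,-1],[0,0,-0.05,0,0,0,-1],[0,0,-0.05,0,0,0,-1],[0,0,0,0,0,0,-1]]';python3 - <<'E'
from h import *
im=read_camera('wrist')[:,:,::-1];cv2.imwrite('pics/w15.png',im)
h=cv2.cvtColor(im,cv2.COLOR_BGR2HSV)
for b in blobs('wrist',cv2.inRange(h,(0,0,140),(180,60,255)),.029,300):
    if 250<b[0][0]<380:print('hub',*b)
for b in blobs('wrist',cv2.inRange(h,(100,150,70),(125,255,255)),.003,200):print(*b)
s=r.state();print(s['position'])
E
```

```text
time: 30.8
position: [0.4445, 0.0815, 0.0229]
orientation: [-3.142, 0.001, -3.065]
force: [0.8, -0.4, -0.7]
grip_width: 0.0587
grasp_force: 30.0
time: 31.8
position: [0.4467, 0.0822, 0.1663]
orientation: [3.141, 0.009, -3.064]
force: [-0.3, 1.1, -0.9]
grip_width: 0.0912
grasp_force: 0.0
hub [330. 347.] [561. 106.] [310.   3.] -85.8 [0.561 0.106]
hub [312. 226.] [443.  80.] [30. 29.] -85.6 [0.442 0.08 ]
[318. 199.] [433.  83.] [75. 60.] 83.2 [0.423 0.084]
[0.44491738 0.08195233 0.16401055]
```

The wheel is within 2 mm. I raise the arm, pull it back, and take a final check picture of the four trays.

```bash
python3 -m handwheel '[[0,-0.04,-0.04,0,0,0,-1],[0,-0.06,0,0,0,0,-1],[0,-0.06,0,0,0,0,-1],[0.02,-0.05,0,0,0,0,-1],[0.03,-0.05,0,0,0,0,-1],[0.03,-0.05,0,0,0,0,-1],[0.02,-0.04,0,0,0,0,-1],[0,0,0,0,0,0,-1]]'
python3 - <<'E'
from h import *
a=read_camera('side')[180:460,200:440,::-1];b=read_camera('top')[150:310,230:500,::-1]
a=cv2.resize(a,None,fx=2,fy=2);b=cv2.resize(b,(int(270*1.15),int(160*1.15)));o=np.zeros((560,795,3),'uint8')
o[:,:480]=a;o[:184,482:482+310]=b;cv2.imwrite('pics/fin.png',o)
E
```

```text
time: 32.85
position: [0.3696, -0.2764, 0.2007]
orientation: [3.14, -0.003, -3.069]
force: [-0.5, 0.2, 0.6]
grip_width: 0.0913
grasp_force: 0.0
```

View pics/fin.png

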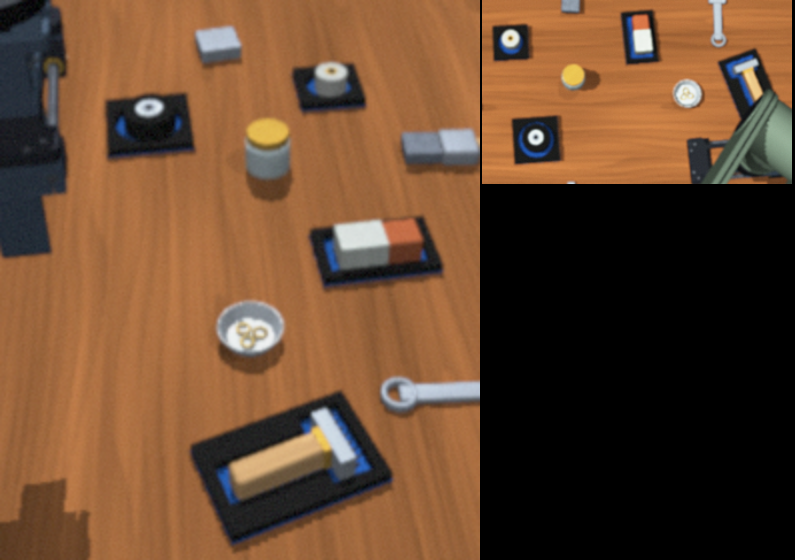

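All four tools lie inside their recesses with blue floor showing around them. The jar and block are in place, and the arm is clear.

```bash
python3 -c "
from station import r
print(r.job_done())"
```

```text
the job is handed in; nothing more can be done
None
```

I put the wheel, felt, bar and rake back in their own trays and handed the job in at about 33 s of the 112 s; the camera views show all four lying flat in their recesses (rake about 5 mm off-centre, the others within about 3 mm), with the jar and bench block where they were, but the hand-in gave no verdict.

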